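# Twist the lid off a jar braced in its holder

## Robot

A 7-joint arm with a two-finger parallel gripper is mounted at the origin on a cart in front of the work surface, level with it; the furniture and walls round the work are solid. World frame = base frame: x ahead of the robot, y to its left, z up, the work surface at z = 0. Lengths are in m, angles in rad, forces in N, time in s.
With the tool pointing down it reaches from about 0.425 to 0.925 m from the base axis. Payload 6.8 kg.
Tool frame: the origin (TCP) lies at the very end of the fingers, on their centre line; the grasp point (between the pads) lies 19 mm behind it; z points along the fingers, y is the line along which they close (so a half turn about z gives the same grasp; the last joint's range is limited). The gripper opens to 85 mm and grips with 20 to 120 N. Pads are 22 mm wide; open, the fingers measure 114 mm over their backs; the gripper's body (76 mm by 85 mm) begins 54 mm behind the grasp point. The pads swing forward as they close: fully open they stand 13 mm farther back than shut.
Start: joints at [-1.303, 0.477, 0.022, 1.555, -0.011, 1.109, -0.083], TCP at [0.248, 0.628, 0.231] pointing down, gripper open.
Joint ranges: [-2.96, 2.96], [-0.34, 2.1], [-1.41, 1.46], [0.24, 2.44], [-1.37, 4.51], [0.17, 1.92], [-2.96, 2.96]. Speed limits (rad/s): [2.39, 2.39, 3.14, 3.14, 3.14, 3.14, 3.14].

## Interface

Orientations are given as a rotation vector (axis times angle).
In Python, from bench import get_obs, grab_frame, hand_in gives the robot as it stands.
- The arm moves only by the tool drive_tool, never from a script. Its argument "rows" is a list of rows, each an object with "offset": the shift along the tool's x, y, z as a fraction of full scale, a list of three; "rotation": the turn, a rotation vector about the tool's x, y, z as a fraction of full scale, a list of three; "claw": the opening, from 0 (shut) to 1 (fully open). In form: [{"offset": [tx, ty, tz], "rotation": [wx, wy, wz], "claw": claw}, ...]. A call has 1 to 20 rows; each row is the pose to reach, as a shift and turn from the pose commanded when the call began, along the tool's axes at that moment; what a row does not reach only later rows make up. Full scale, the value 1, is 0.15 m for a shift and 2 rad for a turn. A row lasts 1/12 s, in which the tool goes at most 41.7 mm and 7.16 degrees, less where a joint would pass 70% of its speed; a pose out of reach is approached as far as the arm can. A call with a number of a shift or a turn outside -1 to 1 is refused whole. A call with a gripper value outside its range is refused whole. The fingers move at their own pace and stop on an object; "force" is the grip in N (left out, the last holds). Time passes only in rows, so rows that repeat a pose let the fingers close. It gives the time, the measured TCP pose, the force, the opening and the grip force at its end, in the units of the state.
- get_obs(): the state, without advancing time (a new reading comes with each control period).
- grab_frame(name): name is "scene" or "top" or "wrist"; returns a dict with "frame" (480x640x3 uint8, red, green, blue), "z_map" (480x640 float32, m along the optical axis (not along the pixel's ray), 0 where there is no reading), "vfov" (degrees; the focal length in pixels is half the picture's height over the tangent of half this angle, whatever the lens; pixels are square), "cx", "cy" (the principal point, pixels), "R" (3x3) and "t" (3): a world point X has camera coordinates R X + t. Camera axes: x right, y down, z forward; pixel columns grow to the right and rows downward; lengths in m; the calibration is good to about 2 mm. A picture is of the moment at which its call begins.
- hand_in(): hands the job in; it is judged then, once.
The state is a dict: "clock": time; "joints": joint angles; "qvel": joint speeds; "tau": joint torques, N m; "tcp_pos": TCP position; "orientation": TCP orientation; "contact_force": force on the tool from outside, world axes, zero at the start; "moment": the same for the moment, N m; "grip_width": finger opening in m; "gripper_force": force on a finger pad.
Only numpy, scipy, OpenCV 4.12 (cv2) and the standard library are available. Lean on these libraries where they do the work, as an engineer would, in place of code of your own. Each camera call takes 0.05 s, during which the arm holds its last target. There are 200 camera calls.

## Task

Set the closed blue jar upright in the wooden jar holder, down on the pocket's floor, so that it is braced. Then twist its tight yellow lid anticlockwise just until its lugs come free (about a sixth of a turn, never on as far as the next lugs), lift it straight off and finish holding it level in the gripper, clear of the jar and a few centimetres above the middle of its open mouth. The jar stays seated in the holder, and the other things on the worktop stay where they are; the program ends while still holding the lid.

Things in the scene. Friction and masses are not known exactly. Their poses are not given: they have to be found in the camera images.
- jar: loose blue ceramic jar, square, 54x54 mm, empty, 0.32-0.52 kg; origin at the centre of its underside, z up, x and y square to its four equal sides. Square up to z = 64 mm, then a round neck 40 mm across. Closed it is 94 mm tall. It may be carried level by its tight lid, hanging with about 1 mm and 5 degrees of play.
- jar_mouth (a point): centre of the jar's open mouth, on the jar's axis at its neck's rim, 91 mm above the jar's underside (fixed to the jar)
- lid: round yellow metal lid, ribbed, 60 mm outside diameter, 22 mm high, 60 g; origin at the centre of its lower rim, z up; closed, its origin is 72 mm above the jar's underside, on the jar's axis, 8 mm above the jar's shoulder. Tight: takes about 0.3 N m to turn, which would spin a jar merely standing on the worktop. Anticlockwise from above opens it.
- lid_top (a point): centre of the lid's top face (22 mm above its lower rim). The lid's three inner tabs are held under the neck's lugs until it has turned about 32 degrees on the jar; from 35 to 85 degrees (best 60) it is free and lifts straight up, clear of the jar once raised more than 19 mm; from 90 degrees on the tabs come under the next lugs.
- lid_turn (a joint): stiff rubber seal in the jar's mouth that turns with the lid: how far the lid has been turned anticlockwise on the jar, rad; 0 = tight shut (cannot go below), limit 2.0; it lags the lid by up to 0.1 rad and stays where it is left when the lid is lifted off.
- holder: jar holder screwed to the worktop: light wooden block, 116x116 mm, 42 mm high, with a square pocket that keeps the jar from turning (any of the jar's sides may face front, but it must be square to the pocket). Origin at the centre of its underside, z up, x and y square to the pocket's walls.
- pocket_floor (a point): centre of the holder's pocket floor, 10 mm above the worktop. Pocket 59x59 mm, straight walls for 20 mm above the floor, then a grey mouth flaring to 75 mm wide, 31 mm above the floor.
- mug_plain: pale speckled mug, 92x128x95 mm, bystander, loose; origin at the centre of its underside. Leave alone.
- salt_shaker: glass salt shaker with a grey top, 44 mm across, 90 mm tall, bystander, loose; origin at the centre of its underside. Leave alone.
- pepper_mill: dark wooden pepper mill, 58 mm across, 150 mm tall, bystander, loose; origin at the centre of its underside. Leave alone.
- spice_b: spice jar with a green cap, 46 mm across, 106 mm tall, bystander, loose; origin at the centre of its underside. Leave alone.
- jar_honey: small round jar with a black lid, 61 mm across, 86 mm tall, bystander, loose; origin at the centre of its underside. Leave alone.
Things that resemble listed ones, but are neither listed nor needed, are in the scene too. Of the things like the lid, leave any that is red; of the rest the larger one is meant.

How it is judged:
By the outcome, as a careful person would: the job done as asked, in the order asked, and still so for the second after the job is handed in, while the arm keeps its last pose, push and grip.
It also fails if it takes over 48 s, if anything falls off the work surface, if the arm or the gripper's body presses on something with over 40 N, if the wrist force passes 120 N, or if a joint passes its speed limit or range.

## Working session

There is one attempt and no reset: what is moved stays moved. The work goes in short steps, Python scripts to look and compute and a tool call to move; the robot and the scene stay as the last step left them, time stands still between calls to the robot, and variables do not carry over. Pictures are saved under pics/ and viewed, at most 10 in all, crops included, and the job is handed in when it is done.

Besides the shell and the picture viewer there is one more tool, called after ">>>" by a JSON object that holds its "name" and its "arguments". drive_tool: Moves the arm, as the interface text tells. Its arguments: {"type":"object","properties":{"rows":{"type":"array","items":{"type":"object","properties":{"offset":{"type":"array","items":{"type":"number"}},"rotation":{"type":"array","items":{"type":"number"}},"claw":{"type":"number"}}}},"force":{"type":"number"}},"required":["rows"]}

```bash
mkdir -p pics
cat > h.py <<'E'
import numpy as np, cv2
from bench import get_obs, grab_frame, hand_in
def cloud(f):
    fl=240/np.tan(np.radians(f["vfov"])/2)
    v,u=np.mgrid[:480,:640]; z=f["z_map"]
    c=np.stack([(u-f["cx"])/fl*z,(v-f["cy"])/fl*z,z],-1)
    return (c-np.array(f["t"]))@np.array(f["R"])
def shot(n,out):
    f=grab_frame(n); np.savez(out+'.npz',P=cloud(f),z=f["z_map"],im=f["frame"]); cv2.imwrite('pics/'+out+'.png',f["frame"][...,::-1]); return f
E
python3 -c "
from h import *
print(get_obs())
for n in ('top','scene'):
  f=shot(n,n+'0'); print(n,f['vfov'],f['cx'],f['cy'],f['R'],f['t'])
a=[cv2.imread('pics/%s0.png'%n) for n in ('top','scene')]
"
```

```text
{'clock': 0.0, 'joints': array([-1.3030922 ,  0.47781762,  0.0223292 ,  1.55648793, -0.01146767,
        1.1093069 , -0.08309549]), 'qvel': array([ 7.05304138e-04,  6.39492567e-04, -4.74964931e-04, -1.20312055e-03,
        9.69416402e-05, -1.61829532e-03, -4.20955845e-04]), 'tau': array([ 1.58323005e-04, -5.96449220e+01,  1.60827778e+00, -2.81201130e+01,
        1.25066412e-02,  9.18955629e-03,  1.60478385e-05]), 'tcp_pos': array([0.24753182, 0.62731395, 0.23029839]), 'orientation': array([-5.86732194e-01, -3.08612276e+00,  2.95640462e-03]), 'contact_force': array([-0.55939022,  0.21442778, -0.42760902]), 'moment': array([ 0.00165098,  0.02026068, -0.01427294]), 'gripper_force': 0.0, 'grip_width': 0.08553147000070514}
top 56.361962082313774 322.7267342326925 240.64602699213427 [[-0.00737974 -0.99994587 -0.00733409]
 [-0.99957007  0.00758469 -0.02832206]
 [ 0.02837615  0.00712192 -0.99957194]] [-0.0379866   0.57188222  1.22892071]
scene 43.412269279077016 317.72824434743916 242.01879152156243 [[-0.92716883 -0.37425902  0.0169748 ]
 [-0.16199757  0.35964567 -0.91891881]
 [ 0.33780874 -0.85474276 -0.39408131]] [0.5363687  0.19943591 1.16029639]
```

View pics/top0.png

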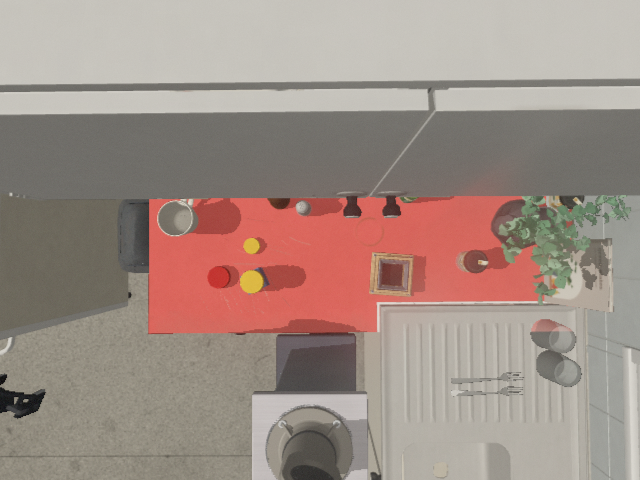

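View pics/scene0.png

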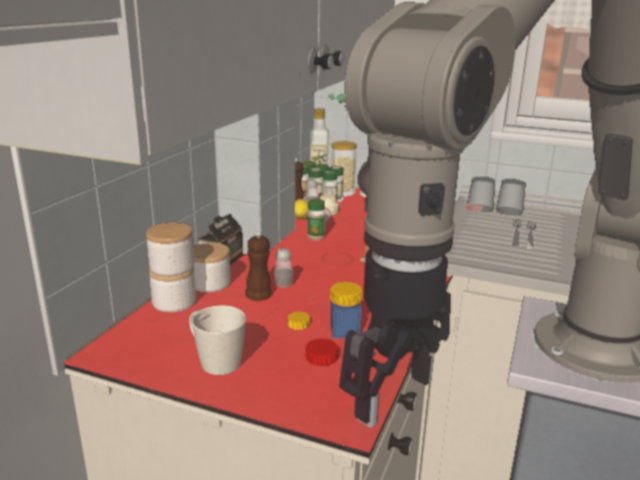

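```bash
python3 -c "
from h import *
d=np.load('top0.npz');P=d['P'];im=d['im'].astype(int)
np.set_printoptions(precision=4,suppress=True)
def st(n,m):
  p=P[m]; print(n,m.sum(),p.mean(0),p.min(0),p.max(0))
r,g,b=im[...,0],im[...,1],im[...,2]
W=np.zeros((480,640),bool)
def win(a,b_,c,e): w=W.copy(); w[c:e,a:b_]=1; return w
yel=(r>150)&(g>120)&(b<90)
st('lid',yel&win(235,275,262,300)); st('small',yel&win(235,275,230,258)); 
m=win(235,280,258,302)&(P[...,2]>.085); st('lidz',m)
bl=(b>r+20)&win(235,280,258,302); st('blue',bl)
h=win(360,425,240,310)&(P[...,2]>.035)&(P[...,2]<.06); st('holder',h)
print(cv2.minAreaRect(P[h][:,:2].astype(np.float32)))
f=win(382,402,264,284);st('floor',f); print(np.percentile(P[f][:,2],[5,25,50,75,95]))
for n,w in [('red',(205,235,262,292)),('mug',(155,200,198,240)),('spice/cup',(455,490,245,275)),('salt',(293,313,198,218)),('knobs',(340,365,190,220)),('cupb',(100,500,150,190)),('pepper',(268,292,197,212)),('green',(400,420,195,205))]: 
  m=win(*w)&(P[...,2]>.01); st(n,m)
s=np.load('scene0.npz'); P=s['P'];im=s['im'].astype(int);r,g,b=im[...,0],im[...,1],im[...,2]
st('sc lid',(r>150)&(g>120)&(b<90)&win(325,370,280,310))
st('sc blue',(b>r+20)&win(325,370,295,340))
a=cv2.imread('pics/top0.png');
c=np.hstack([cv2.resize(a[250:314,225:289],(400,400),interpolation=cv2.INTER_CUBIC),cv2.resize(a[242:306,359:423],(400,400),interpolation=cv2.INTER_CUBIC)]);cv2.imwrite('pics/c1.png',c)
"
```

```text
lid 437 [0.4658 0.1417 0.0954] [ 0.4278 -0.0511 -0.0044] [0.5365 0.1882 1.2443]
small 214 [0.5593 0.1536 0.0253] [ 0.5365 -0.0511 -0.0071] [0.5807 0.1807 1.2443]
lidz 438 [0.4675 0.1388 0.1107] [ 0.4356 -0.0511  0.0854] [0.5365 0.1709 1.2443]<string>:6: RuntimeWarning: Mean of empty slice.
  ret = um.true_divide(
Traceback (most recent call last):
ValueError: zero-size array to reduction operation minimum which has no identity
```

```bash
cat > m.py <<'E'
from h import *
d=np.load('top0.npz');P=d['P'];im=d['im'].astype(int)
V=d['z']>0
np.set_printoptions(precision=4,suppress=True)
def st(n,m):
  p=P[m&V]
  if len(p): print(n,len(p),np.median(p,0),*np.percentile(p,[2,98],axis=0))
r,g,b=im[...,0],im[...,1],im[...,2]
W=np.zeros((480,640),bool)
def win(a,b_,c,e): w=W.copy(); w[c:e,a:b_]=1; return w
yel=(r>150)&(g>120)&(b<90)
m=yel&win(235,275,262,300)&(P[...,2]>.085)&(P[...,2]<.11); st('lid',m&V)
print(cv2.minEnclosingCircle(P[m&V][:,:2].astype(np.float32)))
bl=(b>r+5)&win(235,280,258,302); st('blue',bl)
h=win(360,425,240,310)&(P[...,2]>.035)&(P[...,2]<.06)&V; st('holder',h)
print(cv2.minAreaRect(P[h][:,:2].astype(np.float32)))
f=win(382,402,264,284);st('floor',f); print(np.percentile(P[f][:,2],[5,25,50,75,95]))
for n,w in [('red',(205,235,262,292)),('small',(240,265,235,258)),('mug',(155,200,198,240)),('cup',(455,490,245,275)),('salt',(293,313,198,218)),('knobs',(340,365,190,220)),('cupb',(100,500,150,190)),('pepper',(268,292,197,212)),('green',(400,420,195,205))]: 
  m=win(*w)&(P[...,2]>.01); st(n,m)
s=np.load('scene0.npz'); P=s['P'];V=s['z']>0;im=s['im'].astype(int);r,g,b=im[...,0],im[...,1],im[...,2]
st('sc lid',(r>150)&(g>120)&(b<90)&win(325,370,280,310))
m=(b>r+15)&win(325,370,295,340); st('sc blue',m)
for row in range(310,334,6):
  for col in range(328,364,3): 
    if m[row,col]: print(row,col,P[row,col])
a=cv2.imread('pics/top0.png');e=cv2.imread('pics/scene0.png')
z=lambda a:cv2.resize(a,(400,400),interpolation=cv2.INTER_CUBIC)
cv2.imwrite('pics/c1.png',np.hstack([z(a[250:314,225:289]),z(a[242:306,359:423])]))
E
python3 m.py
```

```text
lid 422 [0.4667 0.1421 0.0923] [0.4391 0.116  0.0883] [0.4926 0.1684 0.0977]
((0.46579408645629883, 0.14287814497947693), 0.030299965292215347)
blue 9 [0.4965 0.1286 0.0623] [0.452  0.1099 0.0599] [0.4992 0.1333 0.0663]
holder 620 [ 0.4784 -0.2304  0.0395] [ 0.4299 -0.2783  0.0352] [ 0.5257 -0.1815  0.0448]
((0.47835683822631836, -0.22959764301776886), (0.09762366116046906, 0.09728720039129257), 84.87625122070312)
floor 400 [ 0.4797 -0.2307  0.0089] [ 0.4537 -0.257   0.0038] [ 0.5058 -0.2044  0.0134]
[0.0051 0.0074 0.0089 0.0107 0.0129]
red 391 [0.4742 0.2448 0.0202] [0.4469 0.2176 0.0144] [0.5014 0.2723 0.0252]
small 194 [0.5608 0.1549 0.0145] [0.5412 0.1356 0.0108] [0.5802 0.1742 0.0201]
mug 955 [0.6408 0.3575 0.0615] [0.5896 0.2216 0.0111] [0.6805 0.3819 0.4185]
cup 581 [ 0.5139 -0.4291  0.0839] [ 0.4864 -0.4633  0.0138] [ 0.54   -0.4077  0.0891]
salt 208 [0.6569 0.0076 0.0796] [ 0.6406 -0.0107  0.03  ] [0.6761 0.0263 0.0896]
knobs 489 [ 0.6233 -0.0949  0.4923] [ 0.5981 -0.1156  0.421 ] [ 0.6399 -0.077   0.5157]
cupb 15936 [ 0.6407 -0.0189  0.6915] [ 0.6403 -0.2783  0.5251] [0.641
[... 758 characters left out ...]
0.4543 0.1653 0.0476]
316 349 [0.4482 0.1656 0.0492]
316 352 [0.4433 0.162  0.0484]
316 355 [0.4381 0.1596 0.0483]
316 358 [0.4333 0.1557 0.0474]
322 334 [0.4735 0.1786 0.037 ]
322 337 [0.4688 0.1747 0.036 ]
322 340 [0.4633 0.1732 0.0365]
322 343 [0.4583 0.1699 0.0359]
322 346 [0.4537 0.1655 0.0346]
322 349 [0.4474 0.1665 0.0366]
322 352 [0.4422 0.164  0.0365]
322 355 [0.4373 0.1604 0.0357]
322 358 [0.432  0.1582 0.0358]
328 334 [0.473 0.179 0.024]
328 337 [0.4684 0.1748 0.0228]
328 340 [0.4633 0.1718 0.0224]
328 343 [0.4572 0.1718 0.0239]
328 346 [0.4527 0.1673 0.0225]
328 349 [0.4473 0.1652 0.0226]
328 352 [0.4422 0.1622 0.0222]
328 355 [0.4373 0.1585 0.0213]
328 358 [0.4324 0.1548 0.0205]
```

View pics/c1.png

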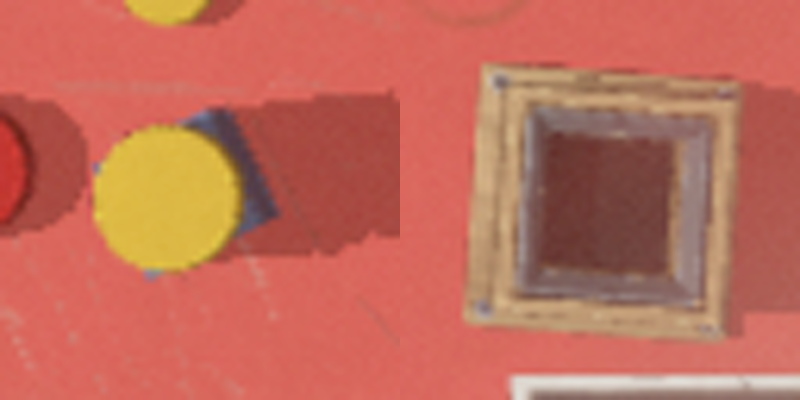

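```bash
cat >> h.py <<'E'
from scipy.spatial.transform import Rotation as Ro
def plan(x,y,z,yaw):  # tool down, closing line at yaw deg
    o=get_obs(); R=Ro.from_rotvec(o['orientation']); best=None
    for k in (0,180):
        a=np.radians(yaw+k); yv=np.array([np.cos(a),np.sin(a),0]); zv=np.array([0,0,-1.]); 
        T=Ro.from_matrix(np.c_[np.cross(yv,zv),yv,zv]); w=(R.inv()*T).as_rotvec()
        if best is None or np.linalg.norm(w)<np.linalg.norm(best): best=w
    yv=R.as_matrix()[:,1]
    np.set_printoptions(precision=4,suppress=True)
    print('tcp',o['tcp_pos'],'yaw',np.degrees(np.arctan2(yv[1],yv[0])),'clock',o['clock'],'F',o['contact_force'],'j',o['joints'][[0,6]])
    print('offset',R.inv().apply(np.array([x,y,z])-o['tcp_pos'])/.15,'rot',best/2)
E
python3 -c "
from h import *
s=np.load('scene0.npz');P=s['P'];V=s['z']>0;im=s['im'].astype(int);r,g,b=im[...,0],im[...,1],im[...,2]
W=np.zeros((480,640),bool);W[309:333,330:360]=1
p=P[W&V&(b>r+15)];L=cv2.fitLine(p[:,:2].astype(np.float32),cv2.DIST_HUBER,0,.01,.01).ravel();print(L,np.degrees(np.arctan2(L[1],L[0])))
W[:]=0;W[280:312,325:370]=1
p=P[W&V&(r>150)&(g>120)&(b<90)];t=p[p[:,2]>.0905];print(p[:,2].max(),cv2.minEnclosingCircle(t[:,:2].astype(np.float32)),np.median(t,0))
plan(.466,.1425,.2,29)
"
```

```text
[0.89977884 0.43634626 0.446849   0.16466844] 25.870987
0.09586214062248084 ((0.46455591917037964, 0.14291302859783173), 0.03354811668395996) [0.46327772 0.14652865 0.09327609]
tcp [0.2476 0.6274 0.2304] yaw 68.46616716839577 clock 0.1 F [-0.2577 -0.6693  0.2804] j [-1.3031 -0.0831]
offset [-2.5411 -2.4721  0.2073] rot [-0.0008  0.0003  0.3444]
```

>>> {"name": "drive_tool", "arguments": {"rows": [{"offset": [-0.85, -0.82, 0.05], "rotation": [0, 0, 0], "claw": 1}, {"offset": [-0.85, -0.82, 0.05], "rotation": [0, 0, 0], "claw": 1}, {"offset": [-0.85, -0.82, 0.05], "rotation": [0, 0, 0], "claw": 1}, {"offset": [-0.85, -0.82, 0.05], "rotation": [0, 0, 0], "claw": 1}, {"offset": [-0.85, -0.82, 0.05], "rotation": [0, 0, 0], "claw": 1}, {"offset": [-0.85, -0.82, 0.05], "rotation": [0, 0, 0], "claw": 1}]}}

```text
clock: 0.6
tcp_pos: [0.3239, 0.4623, 0.2236]
orientation: [0.597, 3.083, -0.004]
contact_force: [0.4, 0.1, -0.2]
grip_width: 0.0851
gripper_force: 0.0
```

>>> {"name": "drive_tool", "arguments": {"rows": [{"offset": [-0.85, -0.82, 0.05], "rotation": [0, 0, 0], "claw": 1}, {"offset": [-0.85, -0.82, 0.05], "rotation": [0, 0, 0], "claw": 1}, {"offset": [-0.85, -0.82, 0.05], "rotation": [0, 0, 0], "claw": 1}, {"offset": [-0.85, -0.82, 0.05], "rotation": [0, 0, 0], "claw": 1}, {"offset": [-0.85, -0.82, 0.05], "rotation": [0, 0, 0], "claw": 1}, {"offset": [-0.85, -0.82, 0.05], "rotation": [0, 0, 0], "claw": 1}, {"offset": [-0.85, -0.82, 0.05], "rotation": [0, 0, 0], "claw": 1}]}}

```text
clock: 1.18
tcp_pos: [0.3945, 0.3065, 0.2164]
orientation: [-0.587, -3.086, -0.001]
contact_force: [0.7, -0.4, 0.2]
grip_width: 0.0852
gripper_force: 0.0
```

```bash
python3 -c "
from h import *
plan(.4655,.1425,.2,26)"
```

```text
tcp [0.3945 0.3065 0.2164] yaw 68.45073767062952 clock 1.1833 F [ 0.7325 -0.4382  0.2133] j [-0.8986  0.4431]
offset [-0.8415 -0.843   0.1083] rot [ 0.0003 -0.0003  0.3705]
```

>>> {"name": "drive_tool", "arguments": {"rows": [{"offset": [-0.84, -0.84, 0.108], "rotation": [0, 0, 0.37], "claw": 1}, {"offset": [-0.84, -0.84, 0.108], "rotation": [0, 0, 0.37], "claw": 1}, {"offset": [-0.84, -0.84, 0.108], "rotation": [0, 0, 0.37], "claw": 1}, {"offset": [-0.84, -0.84, 0.108], "rotation": [0, 0, 0.37], "claw": 1}, {"offset": [-0.84, -0.84, 0.108], "rotation": [0, 0, 0.37], "claw": 1}, {"offset": [-0.84, -0.84, 0.108], "rotation": [0, 0, 0.37], "claw": 1}, {"offset": [-0.84, -0.84, 0.108], "rotation": [0, 0, 0.37], "claw": 1}, {"offset": [-0.84, -0.84, 0.108], "rotation": [0, 0, 0.37], "claw": 1}, {"offset": [-0.84, -0.84, 0.108], "rotation": [0, 0, 0.37], "claw": 1}, {"offset": [-0.84, -0.84, 0.108], "rotation": [0, 0, 0.37], "claw": 1}]}}

```text
clock: 2.02
tcp_pos: [0.4653, 0.1438, 0.2001]
orientation: [-1.656, -2.669, -0.0]
contact_force: [-1.4, 0.5, 0.0]
grip_width: 0.0851
gripper_force: 0.0
```

```bash
python3 -c "
from h import *
f=shot('wrist','w1')
s=np.load('w1.npz');P=s['P'];V=s['z']>0;im=s['im'].astype(int);r,g,b=im[...,0],im[...,1],im[...,2]
m=V&(r>130)&(g>100)&(b<90)&(P[...,2]>.085)&(P[...,2]<.11);t=P[m]
print(m.sum(),np.median(t,0),cv2.minEnclosingCircle(t[:,:2].astype(np.float32)),cv2.fitEllipse(max(cv2.findContours(m.astype(np.uint8),0,1)[0],key=len).astype(np.float32)) if m.sum()>20 else 0)
m=V&(P[...,2]>.057)&(P[...,2]<.068)&(b>r+10)
if m.sum()>5: print(m.sum(),cv2.minAreaRect(P[m][:,:2].astype(np.float32)))
plan(.4655,.1425,.066,26)
"
```

```text
6883 [0.46434595 0.14495243 0.09394898] ((0.464792400598526, 0.14361333847045898), 0.0305927786976099) ((322.12188720703125, 242.17034912109375), (92.20884704589844, 93.50154113769531), 86.50424194335938)
405 ((0.4553312659263611, 0.1624937802553177), (0.05305822938680649, 0.01122576929628849), 26.34128189086914)
tcp [0.4654 0.1434 0.2001] yaw 26.306795833521587 clock 2.0667 F [-0.0642  0.1853 -0.1054] j [-0.7291  0.1253]
offset [-0.0058 -0.0019  0.894 ] rot [ 0.0001 -0.0001  0.0027]
```

View pics/w1.png

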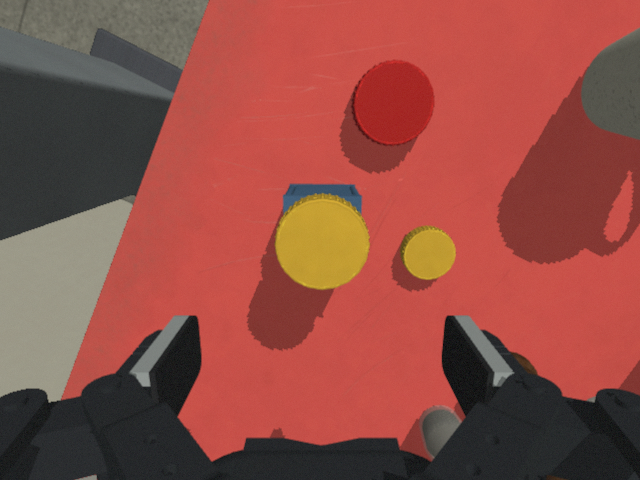

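>>> {"name": "drive_tool", "arguments": {"rows": [{"offset": [0, 0, 0.15], "rotation": [0, 0, 0], "claw": 1}, {"offset": [0, 0, 0.35], "rotation": [0, 0, 0], "claw": 1}, {"offset": [0, 0, 0.55], "rotation": [0, 0, 0], "claw": 1}, {"offset": [0, 0, 0.7], "rotation": [0, 0, 0], "claw": 1}, {"offset": [0, 0, 0.82], "rotation": [0, 0, 0], "claw": 1}, {"offset": [0, 0, 0.88], "rotation": [0, 0, 0], "claw": 1}, {"offset": [0, 0, 0.907], "rotation": [0, 0, 0], "claw": 1}, {"offset": [0, 0, 0.907], "rotation": [0, 0, 0], "claw": 1}, {"offset": [0, 0, 0.907], "rotation": [0, 0, 0], "claw": 1}]}}

```text
clock: 2.82
tcp_pos: [0.4662, 0.1424, 0.0648]
orientation: [1.662, 2.665, 0.002]
contact_force: [-0.0, -0.3, 0.5]
grip_width: 0.0854
gripper_force: 0.0
```

>>> {"name": "drive_tool", "arguments": {"rows": [{"offset": [0, 0, 0], "rotation": [0, 0, 0], "claw": 0.75}, {"offset": [0, 0, 0], "rotation": [0, 0, 0], "claw": 0.68}, {"offset": [0, 0, 0], "rotation": [0, 0, 0], "claw": 0.6}, {"offset": [0, 0, 0], "rotation": [0, 0, 0], "claw": 0.4}, {"offset": [0, 0, 0], "rotation": [0, 0, 0], "claw": 0}, {"offset": [0, 0, 0], "rotation": [0, 0, 0], "claw": 0}, {"offset": [0, 0, 0], "rotation": [0, 0, 0], "claw": 0}, {"offset": [0, 0, 0], "rotation": [0, 0, 0], "claw": 0}], "force": 70}}

```text
clock: 3.48
tcp_pos: [0.4664, 0.1424, 0.0653]
orientation: [1.663, 2.664, 0.003]
contact_force: [-2.2, -0.6, 6.7]
grip_width: 0.0573
gripper_force: 73.7
```

```bash
python3 -c "
from h import *
plan(.465,.1432,.19,26);print(get_obs()['grip_width'],get_obs()['gripper_force'],get_obs()['moment'])
shot('scene','s1'); a=cv2.imread('pics/s1.png'); cv2.imwrite('pics/s1c.png',cv2.resize(a[220:370,270:450],(720,600),interpolation=cv2.INTER_CUBIC))"
```

```text
tcp [0.4664 0.1424 0.0653] yaw 26.06481157379021 clock 3.4833 F [-2.209  -0.5569  6.7223] j [-0.6571  0.2333]
offset [ 0.0093 -0.0044 -0.8311] rot [ 0.0011 -0.0002  0.0006]
0.05733762920140938 73.6675518960692 [-0.0035  0.2697 -0.008 ]
```

View pics/s1c.png

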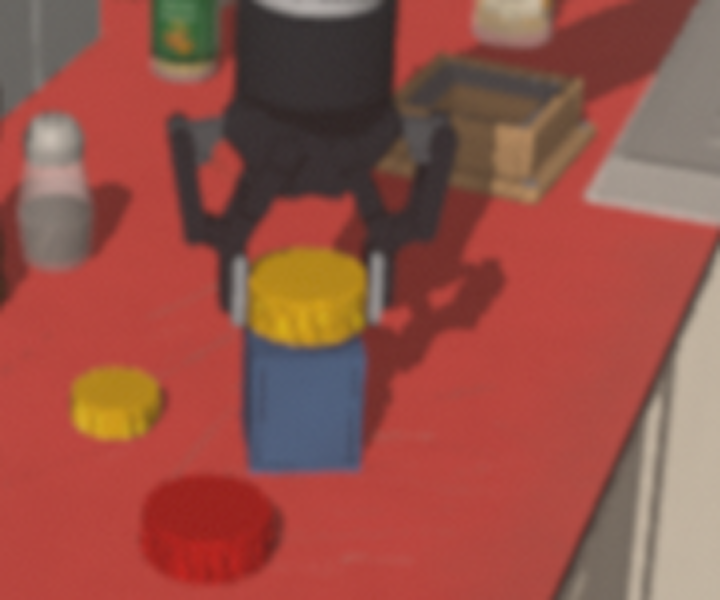

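>>> {"name": "drive_tool", "arguments": {"rows": [{"offset": [0, 0, -0.05], "rotation": [0, 0, 0], "claw": 0}, {"offset": [0, 0, -0.13], "rotation": [0, 0, 0], "claw": 0}, {"offset": [0, 0, -0.25], "rotation": [0, 0, 0], "claw": 0}, {"offset": [0, 0, -0.4], "rotation": [0, 0, 0], "claw": 0}, {"offset": [0, 0, -0.55], "rotation": [0, 0, 0], "claw": 0}, {"offset": [0, 0, -0.7], "rotation": [0, 0, 0], "claw": 0}, {"offset": [0, 0, -0.8], "rotation": [0, 0, 0], "claw": 0}, {"offset": [0, 0, -0.83], "rotation": [0, 0, 0], "claw": 0}, {"offset": [0, 0, -0.83], "rotation": [0, 0, 0], "claw": 0}]}}

```text
clock: 4.28
tcp_pos: [0.4658, 0.1422, 0.1895]
orientation: [1.663, 2.665, 0.003]
contact_force: [0.1, 0.0, -5.5]
grip_width: 0.0574
gripper_force: 79.1
```

```bash
python3 -c "
from h import *
plan(.4785,-.1,.185,-5.5);print(get_obs()['grip_width'],get_obs()['moment'])"
```

```text
tcp [0.4658 0.1422 0.1895] yaw 26.068837082373694 clock 4.2833 F [ 0.0773  0.0136 -5.4819] j [-0.7314  0.1342]
offset [-1.4873 -0.6336  0.0284] rot [ 0.0009 -0.0005  0.2755]
0.05743248024891924 [ 0.0036  0.0497 -0.0363]
```

>>> {"name": "drive_tool", "arguments": {"rows": [{"offset": [-0.03, -0.013, 0], "rotation": [0, 0, 0], "claw": 0}, {"offset": [-0.1, -0.042, 0], "rotation": [0, 0, 0], "claw": 0}, {"offset": [-0.21, -0.09, 0], "rotation": [0, 0, 0], "claw": 0}, {"offset": [-0.34, -0.145, 0], "rotation": [0, 0, 0], "claw": 0}, {"offset": [-0.47, -0.2, 0], "rotation": [0, 0, 0], "claw": 0}, {"offset": [-0.6, -0.255, 0], "rotation": [0, 0, 0], "claw": 0}, {"offset": [-0.74, -0.32, 0], "rotation": [0, 0, 0], "claw": 0}]}}

```text
clock: 4.87
tcp_pos: [0.4702, 0.0191, 0.1873]
orientation: [-1.663, -2.664, 0.003]
contact_force: [0.1, -0.3, -5.7]
grip_width: 0.0573
gripper_force: 79.1
```

>>> {"name": "drive_tool", "arguments": {"rows": [{"offset": [-0.14, -0.06, 0], "rotation": [0, 0, 0.03], "claw": 0}, {"offset": [-0.28, -0.12, 0], "rotation": [0, 0, 0.06], "claw": 0}, {"offset": [-0.42, -0.18, 0], "rotation": [0, 0, 0.1], "claw": 0}, {"offset": [-0.54, -0.23, 0], "rotation": [0, 0, 0.14], "claw": 0}, {"offset": [-0.63, -0.27, 0], "rotation": [0, 0, 0.18], "claw": 0}, {"offset": [-0.7, -0.295, 0], "rotation": [0, 0, 0.22], "claw": 0}, {"offset": [-0.73, -0.31, 0], "rotation": [0, 0, 0.25], "claw": 0}, {"offset": [-0.745, -0.315, 0], "rotation": [0, 0, 0.27], "claw": 0}, {"offset": [-0.745, -0.315, 0], "rotation": [0, 0, 0.276], "claw": 0}, {"offset": [-0.745, -0.315, 0], "rotation": [0, 0, 0.276], "claw": 0}]}}

```text
clock: 5.7
tcp_pos: [0.4768, -0.1007, 0.1876]
orientation: [-2.327, -2.109, 0.003]
contact_force: [0.4, 0.2, -4.9]
grip_width: 0.0574
gripper_force: 79.1
```

```bash
python3 -c "
from h import *
f=shot('wrist','w2');shot('top','t2')
plan(.4785,-.2300,.185,-5.5)
for n,lo in (('w2',.034),('t2',.034)):
  s=np.load(n+'.npz');P=s['P'];V=s['z']>0
  m=V&(P[...,2]>.037)&(P[...,2]<.047)&(abs(P[...,0]-.478)<.09)&(abs(P[...,1]+.23)<.09)
  r=cv2.minAreaRect(P[m][:,:2].astype(np.float32)); print(n,m.sum(),r, np.median(P[m],0))
a=np.hstack([cv2.imread('pics/w2.png')[:,:,:],cv2.resize(cv2.imread('pics/t2.png')[240:310,330:430],(640,480),interpolation=cv2.INTER_CUBIC)]);cv2.imwrite('pics/c2.png',cv2.resize(a,(800,300),interpolation=cv2.INTER_AREA))"
```

```text
tcp [ 0.4773 -0.1     0.188 ] yaw -5.4962480299764644 clock 5.8 F [ 0.0847  0.3058 -5.0772] j [-0.4252  0.1684]
offset [-0.8621  0.0911  0.0198] rot [-0.0007  0.0001  0.    ]
w2 631 ((0.4756995439529419, -0.26342031359672546), (0.029858587309718132, 0.0971633791923523), 86.06880187988281) [ 0.5123 -0.2734  0.0418]
t2 363 ((0.47836992144584656, -0.22968563437461853), (0.09703600406646729, 0.09730224311351776), 85.55123138427734) [ 0.5016 -0.2534  0.0404]
```

View pics/c2.png

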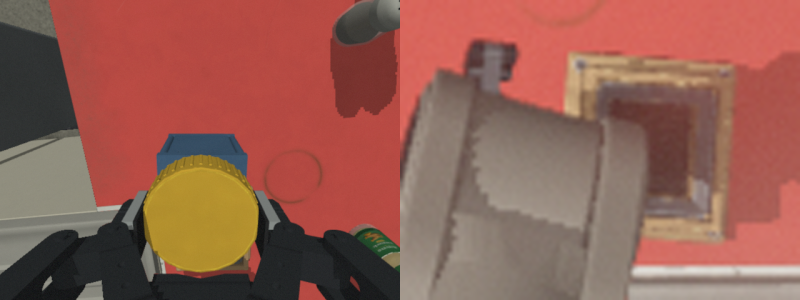

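>>> {"name": "drive_tool", "arguments": {"rows": [{"offset": [-0.04, 0.004, 0], "rotation": [0, 0, 0], "claw": 0}, {"offset": [-0.13, 0.015, 0], "rotation": [0, 0, 0], "claw": 0}, {"offset": [-0.26, 0.027, 0], "rotation": [0, 0, 0], "claw": 0}, {"offset": [-0.4, 0.042, 0], "rotation": [0, 0, 0], "claw": 0}, {"offset": [-0.54, 0.057, 0], "rotation": [0, 0, 0], "claw": 0}, {"offset": [-0.67, 0.07, 0], "rotation": [0, 0, -0.004], "claw": 0}, {"offset": [-0.77, 0.081, 0], "rotation": [0, 0, -0.004], "claw": 0}, {"offset": [-0.84, 0.09, 0], "rotation": [0, 0, -0.004], "claw": 0}, {"offset": [-0.868, 0.091, 0], "rotation": [0, 0, -0.004], "claw": 0}, {"offset": [-0.868, 0.091, 0.1], "rotation": [0, 0, -0.004], "claw": 0}, {"offset": [-0.868, 0.091, 0.2], "rotation": [0, 0, -0.004], "claw": 0}, {"offset": [-0.868, 0.091, 0.3], "rotation": [0, 0, -0.004], "claw": 0}, {"offset": [-0.868, 0.091, 0.38], "rotation": [0, 0, -0.004], "claw": 0}, {"offset": [-0.868, 0.091, 0.4], "rotation": [0, 0, -0.004], "claw": 0}, {"offset": [-0.868, 0.091, 0.4], "rotation": [0, 0, -0.004], "claw": 0}]}}

```text
clock: 7.05
tcp_pos: [0.4784, -0.2301, 0.1277]
orientation: [-2.316, -2.12, 0.002]
contact_force: [-1.0, 0.1, -5.2]
grip_width: 0.0571
gripper_force: 78.9
```

```bash
python3 -c "
from h import *
plan(.4785,-.2310,.0755,-5);f=shot('wrist','w3');shot('scene','s3')
s=np.load('w3.npz');P=s['P'];V=s['z']>0;im=s['im'].astype(int);r,g,b=im[...,0],im[...,1],im[...,2]
m=V&(r>110)&(g>90)&(b<90)&(P[...,2]>.14)&(P[...,2]<.17);print(m.sum(),np.median(P[m],0),cv2.minEnclosingCircle(P[m&(P[...,2]>.15)][:,:2].astype(np.float32)))
m=V&(b>r+10)&(P[...,2]>.1)&(P[...,2]<.135);print(cv2.minAreaRect(P[m][:,:2].astype(np.float32)),np.median(P[m],0))
m=V&(P[...,2]>.037)&(P[...,2]<.047)&(abs(P[...,0]-.478)<.09)&(abs(P[...,1]+.23)<.09)
print(m.sum(),cv2.minAreaRect(P[m][:,:2].astype(np.float32)))
a=cv2.resize(cv2.imread('pics/w3.png'),(400,300),interpolation=cv2.INTER_AREA);e=cv2.imread('pics/s3.png')[150:300,330:530];cv2.imwrite('pics/c3.png',np.hstack([a,cv2.resize(e,(400,300),interpolation=cv2.INTER_CUBIC)]))"
```

```text
tcp [ 0.4784 -0.2301  0.1277] yaw -5.052392762560863 clock 7.05 F [-1.0303  0.1381 -5.1916] j [-0.1245  0.5494]
offset [-0.0063  0.0019  0.3478] rot [-0.0011 -0.0003 -0.0005]
26949 [ 0.4784 -0.2248  0.1562] ((0.47788920998573303, -0.22899407148361206), 0.030782517045736313)
((0.48022571206092834, -0.20864208042621613), (0.013970145024359226, 0.05420453101396561), 83.8093490600586) [ 0.4822 -0.2035  0.1219]
7253 ((0.47878575325012207, -0.21891045570373535), (0.07716258615255356, 0.09757234156131744), 85.26895904541016)
```

View pics/c3.png

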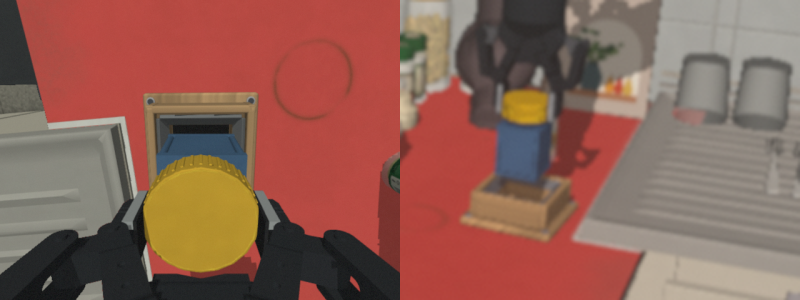

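>>> {"name": "drive_tool", "arguments": {"rows": [{"offset": [0, -0.002, 0.05], "rotation": [0, 0, 0], "claw": 0}, {"offset": [0, -0.002, 0.1], "rotation": [0, 0, 0], "claw": 0}, {"offset": [0, -0.002, 0.15], "rotation": [0, 0, 0], "claw": 0}, {"offset": [0, -0.002, 0.2], "rotation": [0, 0, 0], "claw": 0}, {"offset": [0, -0.002, 0.25], "rotation": [0, 0, 0], "claw": 0}, {"offset": [0, -0.002, 0.29], "rotation": [0, 0, 0], "claw": 0}, {"offset": [0, -0.002, 0.31], "rotation": [0, 0, 0], "claw": 0}, {"offset": [0, -0.002, 0.32], "rotation": [0, 0, 0], "claw": 0}, {"offset": [0, -0.002, 0.32], "rotation": [0, 0, 0], "claw": 0}]}}

```text
clock: 7.9
tcp_pos: [0.4785, -0.2309, 0.0802]
orientation: [-2.318, -2.12, 0.001]
contact_force: [-0.1, -0.2, -5.0]
grip_width: 0.0573
gripper_force: 79.2
```

>>> {"name": "drive_tool", "arguments": {"rows": [{"offset": [0, 0, 0.01], "rotation": [0, 0, 0], "claw": 0}, {"offset": [0, 0, 0.02], "rotation": [0, 0, 0], "claw": 0}, {"offset": [0, 0, 0.025], "rotation": [0, 0, 0], "claw": 0}, {"offset": [0, 0, 0.025], "rotation": [0, 0, 0], "claw": 0}]}}

```text
clock: 8.23
tcp_pos: [0.4787, -0.2308, 0.0768]
orientation: [2.318, 2.12, 0.0]
contact_force: [0.1, 0.6, -5.4]
grip_width: 0.0574
gripper_force: 79.2
```

Free so far; continue to contact.

>>> {"name": "drive_tool", "arguments": {"rows": [{"offset": [0, 0, 0.01], "rotation": [0, 0, 0], "claw": 0}, {"offset": [0, 0, 0.016], "rotation": [0, 0, 0], "claw": 0}, {"offset": [0, 0, 0.016], "rotation": [0, 0, 0], "claw": 0}]}}

```text
clock: 8.48
tcp_pos: [0.4794, -0.2311, 0.0754]
orientation: [2.317, 2.119, 0.002]
contact_force: [-1.6, 0.7, 5.8]
grip_width: 0.0576
gripper_force: 80.5
```

>>> {"name": "drive_tool", "arguments": {"rows": [{"offset": [0, 0, 0.006], "rotation": [0, 0, 0], "claw": 0}, {"offset": [0, 0, 0.01], "rotation": [0, 0, 0], "claw": 0}, {"offset": [0, 0, 0.01], "rotation": [0, 0, 0], "claw": 0}]}}

```text
clock: 8.73
tcp_pos: [0.4795, -0.2311, 0.0753]
orientation: [2.318, 2.119, 0.004]
contact_force: [-7.2, 4.2, 23.2]
grip_width: 0.0573
gripper_force: 82.6
```

>>> {"name": "drive_tool", "arguments": {"rows": [{"offset": [0, 0, -0.007], "rotation": [0, 0, 0], "claw": 0}, {"offset": [0, 0, -0.007], "rotation": [0, 0, -0.02], "claw": 0}, {"offset": [0, 0, -0.007], "rotation": [0, 0, -0.04], "claw": 0}, {"offset": [0, 0, -0.007], "rotation": [0, 0, -0.06], "claw": 0}, {"offset": [0, 0, -0.007], "rotation": [0, 0, -0.08], "claw": 0}, {"offset": [0, 0, -0.007], "rotation": [0, 0, -0.1], "claw": 0}, {"offset": [0, 0, -0.007], "rotation": [0, 0, -0.12], "claw": 0}, {"offset": [0, 0, -0.007], "rotation": [0, 0, -0.14], "claw": 0}, {"offset": [0, 0, -0.007], "rotation": [0, 0, -0.16], "claw": 0}, {"offset": [0, 0, -0.007], "rotation": [0, 0, -0.18], "claw": 0}, {"offset": [0, 0, -0.007], "rotation": [0, 0, -0.2], "claw": 0}], "force": 90}}

```text
clock: 9.65
tcp_pos: [0.4802, -0.2308, 0.0754]
orientation: [1.848, 2.538, 0.004]
contact_force: [-1.1, 3.7, 8.7]
grip_width: 0.0569
gripper_force: 96.1
```

```bash
python3 -c "
from h import *
plan(.4787,-.2310,.0755,-5+64);o=get_obs();print(o['moment'],o['gripper_force']);shot('wrist','w4')
s=np.load('w4.npz');P=s['P'];V=s['z']>0;im=s['im'].astype(int);r,g,b=im[...,0],im[...,1],im[...,2]
m=V&(b>r+10)&(P[...,2]>.066)&(P[...,2]<.08)
print(m.sum(),cv2.minAreaRect(P[m][:,:2].astype(np.float32)))"
```

```text
tcp [ 0.4802 -0.2308  0.0754] yaw 17.861008370179874 clock 9.65 F [-1.1348  3.7479  8.7113] j [0.0096 0.9287]
offset [ 0.0017 -0.0097 -0.0006] rot [ 0.0014  0.0008 -0.359 ]
[ 0.7155  0.1759 -0.3787] 96.10796129330993
2275 ((0.4776638150215149, -0.21128331124782562), (0.054291848093271255, 0.017808200791478157), 1.004843831062317)
```

>>> {"name": "drive_tool", "arguments": {"rows": [{"offset": [0, 0, 0], "rotation": [0, 0, -0.025], "claw": 0}, {"offset": [0, 0, 0], "rotation": [0, 0, -0.05], "claw": 0}, {"offset": [0, 0, 0], "rotation": [0, 0, -0.075], "claw": 0}, {"offset": [0, 0, 0], "rotation": [0, 0, -0.1], "claw": 0}, {"offset": [0, 0, 0], "rotation": [0, 0, -0.125], "claw": 0}, {"offset": [0, 0, 0], "rotation": [0, 0, -0.15], "claw": 0}, {"offset": [0, 0, 0], "rotation": [0, 0, -0.175], "claw": 0}, {"offset": [0, 0, 0], "rotation": [0, 0, -0.2], "claw": 0}, {"offset": [0, 0, 0], "rotation": [0, 0, -0.225], "claw": 0}, {"offset": [0, 0, 0], "rotation": [0, 0, -0.25], "claw": 0}, {"offset": [0, 0, 0], "rotation": [0, 0, -0.275], "claw": 0}, {"offset": [0, 0, 0], "rotation": [0, 0, -0.3], "claw": 0}, {"offset": [0, 0, 0], "rotation": [0, 0, -0.325], "claw": 0}, {"offset": [0, 0, 0], "rotation": [0, 0, -0.35], "claw": 0}, {"offset": [0, 0, 0], "rotation": [0, 0, -0.37], "claw": 0}, {"offset": [0, 0, 0], "rotation": [0, 0, -0.37], "claw": 0}]}}

```text
clock: 11.03
tcp_pos: [0.4806, -0.2295, 0.0754]
orientation: [0.803, 3.034, 0.004]
contact_force: [0.2, 5.0, 7.6]
grip_width: 0.057
gripper_force: 96.3
```

```bash
python3 -c "
from h import *
plan(.4785,-.2300,.1255,61);o=get_obs();print(o['moment'],o['gripper_force'],o['orientation']);shot('wrist','w5')
s=np.load('w5.npz');P=s['P'];V=s['z']>0;im=s['im'].astype(int);r,g,b=im[...,0],im[...,1],im[...,2]
m=V&(b>r+10)&(P[...,2]>.066)&(P[...,2]<.08)
print(m.sum(),cv2.minAreaRect(P[m][:,:2].astype(np.float32)))
m=V&(r>110)&(g>90)&(b<90)&(P[...,2]>.095)&(P[...,2]<.115);print(np.median(P[m],0),cv2.minEnclosingCircle(P[m][:,:2].astype(np.float32)))
"
```

```text
tcp [ 0.4806 -0.2295  0.0754] yaw 60.336045872220886 clock 11.0333 F [0.2339 4.9535 7.6464] j [0.1619 1.5281]
offset [ 0.0099 -0.0085 -0.3337] rot [ 0.0015  0.0011 -0.0058]
[ 1.3053  0.0357 -0.3029] 96.31524394266307 [0.8035 3.0341 0.0038]
2138 ((0.46075621247291565, -0.23002371191978455), (0.021341394633054733, 0.054241228848695755), 0.955034613609314)
[ 0.4751 -0.2276  0.104 ] ((0.48120346665382385, -0.22421206533908844), 0.03632643073797226)
```

View pics/w5.png

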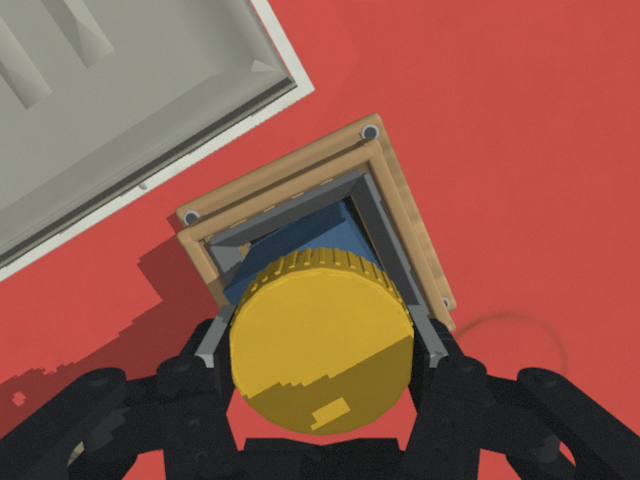

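>>> {"name": "drive_tool", "arguments": {"rows": [{"offset": [0, 0, -0.01], "rotation": [0, 0, 0], "claw": 0}, {"offset": [0, 0, -0.025], "rotation": [0, 0, 0], "claw": 0}, {"offset": [0, 0, -0.04], "rotation": [0, 0, 0], "claw": 0}, {"offset": [0, 0, -0.05], "rotation": [0, 0, 0], "claw": 0}, {"offset": [0, 0, -0.05], "rotation": [0, 0, 0], "claw": 0}]}}

```text
clock: 11.5
tcp_pos: [0.479, -0.2311, 0.0819]
orientation: [0.807, 3.035, -0.0]
contact_force: [1.0, 1.6, -0.1]
grip_width: 0.0568
gripper_force: 96.2
```

```bash
python3 -c "
from h import *
plan(.4785,-.2300,.1255,60.3);shot('wrist','w6')
s=np.load('w6.npz');P=s['P'];V=s['z']>0;im=s['im'].astype(int);r,g,b=im[...,0],im[...,1],im[...,2]
m=V&(b>r+10)&(P[...,2]>.055)&(P[...,2]<.1);z=P[m][:,2]
print(m.sum(),np.percentile(z,[5,50,80,95]))"
```

```text
tcp [ 0.479  -0.2311  0.0819] yaw 60.21780259418066 clock 11.5 F [ 1.0029  1.6347 -0.1133] j [0.1585 1.5233]
offset [ 0.0065  0.0045 -0.2904] rot [ 0.      0.0005 -0.0007]
2846 [0.0574 0.0734 0.0744 0.075 ]
```

>>> {"name": "drive_tool", "arguments": {"rows": [{"offset": [0, 0, -0.02], "rotation": [0, 0, 0], "claw": 0}, {"offset": [0, 0, -0.05], "rotation": [0, 0, 0], "claw": 0}, {"offset": [0, 0, -0.08], "rotation": [0, 0, 0], "claw": 0}, {"offset": [0, 0, -0.11], "rotation": [0, 0, 0], "claw": 0}, {"offset": [0, 0, -0.14], "rotation": [0, 0, 0], "claw": 0}, {"offset": [0, 0, -0.18], "rotation": [0, 0, 0], "claw": 0}, {"offset": [0, 0, -0.22], "rotation": [0, 0, 0], "claw": 0}, {"offset": [0, 0, -0.26], "rotation": [0, 0, 0], "claw": 0}, {"offset": [0, 0, -0.29], "rotation": [0, 0, 0], "claw": 0}, {"offset": [0, 0, -0.31], "rotation": [0, 0, 0], "claw": 0}, {"offset": [0, 0, -0.31], "rotation": [0, 0, 0], "claw": 0}, {"offset": [0, 0, -0.31], "rotation": [0, 0, 0], "claw": 0}, {"offset": [0, 0, -0.31], "rotation": [0, 0, 0], "claw": 0}]}}

```text
clock: 12.63
tcp_pos: [0.4784, -0.2307, 0.1277]
orientation: [-0.807, -3.036, -0.0]
contact_force: [0.1, -0.2, -0.9]
grip_width: 0.057
gripper_force: 96.3
```

```bash
python3 -c "
from h import *
plan(.4785,-.2300,.1255,60.3);shot('wrist','w7');shot('scene','s7')
s=np.load('w7.npz');P=s['P'];V=s['z']>0;im=s['im'].astype(int);r,g,b=im[...,0],im[...,1],im[...,2]
m=V&(b>r+10)&(P[...,2]>.068)&(P[...,2]<.08);print(m.sum(),np.median(P[m],0),cv2.minAreaRect(P[m][:,:2].astype(np.float32)))
m=V&(r>110)&(g>90)&(b<90)&(P[...,2]>.145)&(P[...,2]<.165);print(np.median(P[m],0),cv2.minEnclosingCircle(P[m&(P[...,2]>.15)][:,:2].astype(np.float32)))
A=np.c_[P[m][:,:2],np.ones(m.sum())];print('tilt',np.linalg.lstsq(A,P[m][:,2],rcond=None)[0])
a=cv2.resize(cv2.imread('pics/w7.png'),(400,300),interpolation=cv2.INTER_AREA);e=cv2.imread('pics/s7.png')[150:300,330:530];cv2.imwrite('pics/c7.png',np.hstack([a,cv2.resize(e,(400,300),interpolation=cv2.INTER_CUBIC)]))"
```

```text
tcp [ 0.4784 -0.2307  0.1277] yaw 60.221301359453285 clock 12.6333 F [ 0.1421 -0.196  -0.921 ] j [0.1396 1.5008]
offset [0.0018 0.0041 0.0148] rot [-0.     -0.0002 -0.0007]
3005 [ 0.4566 -0.2187  0.0741] ((0.47436022758483887, -0.22955277562141418), (0.047925326973199844, 0.05419411510229111), 1.019534707069397)
[ 0.4729 -0.2286  0.1562] ((0.4757100045681, -0.2304139882326126), 0.030672769993543625)
tilt [ 0.0179 -0.0215  0.1426]
```

View pics/c7.png

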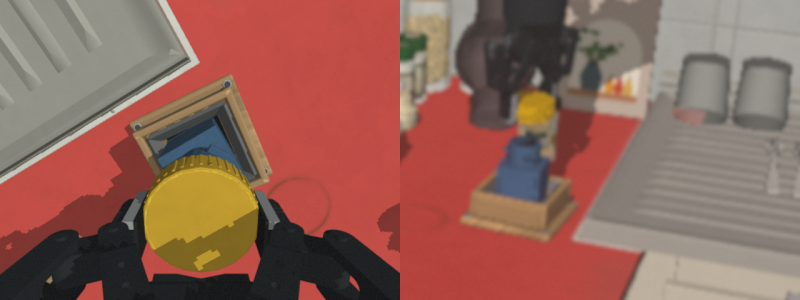

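```bash
python3 -c "
from bench import hand_in
print(hand_in())"
```

```text
the job is handed in; nothing more can be done
None
```

The job is handed in: the jar sits on the pocket floor, and the lid was turned about 59° and lifted straight off. It is still gripped level, about 3 cm above the open mouth and within roughly 2 mm of centre, with about 13 s used. The jar rests about 6° off square to the pocket, braced within its play.

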